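Load the calibration standards and hold the enabling lever in the green

ROBOT

A 7-joint arm with a two-finger parallel gripper is mounted at the origin on a cart in front of the work surface, level with it; the furniture and walls round the work are solid. World frame = base frame: x ahead of the robot, y to its left, z up, the work surface at z = 0. Lengths are in m, angles in rad, forces in N, time in s.
With the tool pointing down it reaches from about 0.4 to 0.925 m from the base axis. Payload 5.6 kg.
Tool frame: the origin (TCP) lies between the finger pads; the fingertips stand 19 mm ahead of it and the grasp point (between the pads) is the TCP; y points along the fingers, z is the direction in which the jaws open and shut, and the axes are right-handed (so a half turn about y gives the same grasp; the last joint's range is limited). The gripper opens to 85 mm and grips with 20 to 120 N. Pads are 22 mm wide; open, the fingers measure 114 mm over their backs; the gripper's body (76 mm by 85 mm) begins 54 mm behind the grasp point. The pads swing forward as they close: fully open they stand 13 mm farther back than shut.
Start: joints at [1.227, 0.468, -0.012, 1.603, 0.006, 1.071, -0.056], TCP at [0.193, -0.621, 0.25] pointing down, gripper open.
Joint ranges: [-2.53, 2.53], [-0.31, 2.02], [-1.57, 1.55], [0.28, 2.44], [-1.29, 4.43], [0.15, 1.84], [-2.92, 2.92]. Speed limits (rad/s): [2.57, 2.57, 3.14, 3.14, 3.14, 3.14, 3.14].

INTERFACE

Orientations are given as a rotation vector (axis times angle).
In Python, from plant import ctrl gives the robot as it stands.
- The arm moves only by the shell command python3 -m pendant 'ROWS' [FORCE]. ROWS is JSON, a list that holds one entry, the list of rows, each a list of 7 numbers: the opening, from -1 (shut) to 1 (fully open), so that 0 is half open, then the shift along the tool's x, y, z in m, then the turn, a rotation vector about the tool's x, y, z in degrees. In form: [[[jaw, tx, ty, tz, rx, ry, rz], ...]]. A call has 1 to 5 rows; each row is the pose to reach, as a shift and turn from the pose commanded when the call began, along the tool's axes at that moment; what a row does not reach only later rows make up. A row lasts 1/12 s, in which the tool goes at most 41.7 mm and 7.16 degrees, less where a joint would pass 70% of its speed; a pose out of reach is approached as far as the arm can. A call with a gripper value outside its range is refused whole. The fingers move at their own pace and stop on an object; FORCE is the grip in N (left out, the last holds). Time passes only in rows, so rows that repeat a pose let the fingers close. It gives the time, the measured TCP pose, the force and the opening at its end, in the units of the state.
- ctrl.sense(): the state, without advancing time (a new reading comes with each control period).
- ctrl.get_image(name): name is "scene" or "top"; returns the picture (480x640x3 uint8, red, green, blue); there is no depth.
- ctrl.camera_info(name): a dict with "intrinsics" (3x3 intrinsics, pixels), "pose" (4x4, takes a point from camera to world coordinates). Camera axes: x right, y up, looking along -z (the intrinsics and any distortion apply to the point x, -y, -z); pixel columns grow to the right and rows downward; lengths in m; the calibration is good to about 2 mm. A picture is of the moment at which its call begins. camera_info takes no time and is no camera call.
- ctrl.finish_job(): hands the job in, once; it reports no verdict.
The state is a dict: "time": time; "q": joint angles; "dq": joint speeds; "joint_efforts": joint torques, N m; "ee_pos": TCP position; "tcp_rot": TCP orientation; "force": force on the tool from outside, world axes, zero at the start; "wrist_torque": the same for the moment, N m; "width": opening from 0.0 (shut) to 1.0 (fully open).
Only numpy, scipy, OpenCV 4.12 (cv2) and the standard library are available. Lean on these libraries where they do the work, as an engineer would, in place of code of your own. Each camera call takes 0.05 s, during which the arm holds its last target.

TASK

Get the test station ready and keep it enabled: stand the gold standard with the red band upright in the red well and the gold one with the blue band upright in the blue well, letting go of both, and leave the black-banded standard and the other things on the bench where they are. Only when both are loaded, press the station's yellow spring-loaded enabling lever down with the fingertips until its pointer is in the green band, never going on deep into the red band. Finish while holding it there: the lever stays pressed in the green by the fingers at the end and is not let go.

Things in the scene. Friction and masses are not known exactly. Their poses are not given: they have to be found in the camera images.
- station: grey test station fixed to the bench: base plate 130 mm (its x) by 270 mm (its y), 14 mm thick; origin at the centre of the plate's underside, z up, x away from the robot at yaw 0. Wells at its +y (left) end, centred at y = +100 mm; lever and scale on its -y (right) part
- test_lever (a joint): angle of the enabling lever, rad: 0 at rest (up, pointer in the white), growing as its pad is pressed down, stop at 0.50. Pointer in the green band from 0.20 to 0.34, in the red above 0.34. Spring return: about 3 N on the pad starts it, 8 N holds it at 0.27, 13 N at the stop; it springs back when let go
- lever_hinge (a point): point on the lever's hinge axis, at station (0, 20, 70) mm; the axis runs along the station's x, in a fork 86 mm high over the bench, 36 mm (x) by 30 mm (y). The lever arm points from here to the station's -y
- lever_pad (a point): centre of the top of the lever's yellow ribbed press pad, 38 x 38 mm; it turns with the lever, 101 mm from the hinge axis. At rest it is at station (0, -72, 112) mm and its top leans 0.30 rad (the -y edge up); with the lever at 0.27 it is at (0, -80, 86) mm, its top near level
- scale (a point): middle of the upright scale plate, at station (45, -100, 70) mm: 60 mm wide (y), 3 mm thick, top 126 mm over the bench, behind the lever's end; from the top down it carries white, green and red bands that face the station's front (-x). The lever's thin black pointer moves in front of it
- well_red: red plastic well (open round cup) fixed on the left end of the station's base: outside 34 mm across, 18 mm high, bore 24 mm across, inner floor 4 mm above its underside (14 mm deep); origin at the centre of its underside (14 mm over the bench), z up. The two wells are 70 mm apart along the station's x and may change places
- well_blue: blue plastic well (open round cup) fixed on the left end of the station's base: outside 34 mm across, 18 mm high, bore 24 mm across, inner floor 4 mm above its underside (14 mm deep); origin at the centre of its underside (14 mm over the bench), z up. The two wells are 70 mm apart along the station's x and may change places
- standard_red: calibration standard, a gold metal plug 10 mm across and 28 mm tall with a red band round its waist, standing upright on the bench mat; origin at the centre of its underside, z up its axis; it feels square (10 x 10 mm, sides along its x and y) to the fingers
- standard_blue: calibration standard, a gold metal plug 10 mm across and 28 mm tall with a blue band round its waist, standing upright on the bench mat; origin at the centre of its underside, z up its axis; it feels square (10 x 10 mm, sides along its x and y) to the fingers
- standard_black: calibration standard, a silver-grey metal plug 10 mm across and 28 mm tall with a black band round its waist, standing upright on the bench mat; origin at the centre of its underside, z up its axis; it feels square (10 x 10 mm, sides along its x and y) to the fingers; to be left where it stands
- multimeter: grey and yellow multimeter lying on its back, 154 x 80 x 42 mm; bystander, to be left where it is; origin at the centre of its underside
- solder_spool: reel of solder with green flanges, 62 mm across, 52 mm high; bystander, to be left where it is; origin at the centre of its underside
- flush_cutter: flush cutter with red handles, 131 x 46 x 11 mm; bystander, to be left where it is; origin at the centre of its underside
- kapton_roll: roll of amber tape lying flat, 74 mm across, 14 mm high; bystander, to be left where it is; origin at the centre of its underside

How it is judged:
On the way, in this order (a step that is already met when the one before it is completed fails the run):
1. both standards stand released in the wells of their colours, the lever still up (horizontal distance between standard_red and well_red below 0.01 m and z of standard_red in the frame of well_red below 0.008 m and angle between each of standard_red, standard_blue's own z axis and vertical below 0.17 rad and horizontal distance between standard_blue and well_blue below 0.01 m and z of standard_blue in the frame of well_blue below 0.008 m and value of joint test_lever below 0.05 rad and contact force between the fingers and standard_red below 0.05 N and contact force between the fingers and standard_blue below 0.05 N), for 0.2 s.
2. the lever is pressed into the green band by the fingers (value of joint test_lever between 0.2 and 0.34 rad and contact force between the fingers and test_lever above 2 N), for 0.5 s.
At the end, for the whole second after the job is handed in: Ends holding: fingers press the lever with over 2 N, keeping it still between 0.20 and 0.34 rad (green). Red- and blue-banded standards each in the well of their colour: within 10 mm of its centre, foot within 4 mm of its floor, upright within 0.17 rad, not touched by the fingers (all of step 2 and horizontal distance between standard_red and well_red below 0.01 m and z of standard_red in the frame of well_red below 0.008 m and angle between each of standard_red, standard_blue's own z axis and vertical below 0.17 rad and horizontal distance between standard_blue and well_blue below 0.01 m and z of standard_blue in the frame of well_blue below 0.008 m and velocity of joint test_lever between -0.1 and 0.1 rad/s and contact force between the fingers and standard_red below 0.05 N and contact force between the fingers and standard_blue below 0.05 N); the arm keeps its last pose, push and grip.
It fails at once if the lever is pressed deep into the red band (beyond 0.42 rad) (value of joint test_lever above 0.42 rad).
It fails at once if the lever is pressed (beyond 0.12 rad) before both standards are loaded (value of joint test_lever above 0.12 rad and not (horizontal distance between standard_red and well_red below 0.01 m and z of standard_red in the frame of well_red below 0.008 m and angle between each of standard_red, standard_blue's own z axis and vertical below 0.17 rad and horizontal distance between standard_blue and well_blue below 0.01 m and z of standard_blue in the frame of well_blue below 0.008 m)).
It fails at once if the black-banded standard or another bystander is moved by more than 30 mm (distance of any of standard_black, multimeter, solder_spool, flush_cutter, kapton_roll from where it was at the start of the episode above 0.03 m).
It fails at once if the black-banded standard is knocked over (angle between standard_black's own z axis and vertical above 0.5 rad).
It also fails if it takes over 51 s, if anything falls off the work surface, if the arm or the gripper's body presses on something with over 40 N, if the wrist force passes 120 N, or if a joint passes its speed limit or range.

## Working session

There is one attempt and no reset: what is moved stays moved. The work goes in short steps, Python scripts to look and compute and a shell command to move; the robot and the scene stay as the last step left them, time stands still between calls to the robot, and variables do not carry over. Pictures are saved under pics/ and viewed, and the job is handed in when it is done.

```bash
ls; mkdir -p pics
python3 - <<'E'
from plant import ctrl
import cv2
s=ctrl.sense();print(s)
for n in("scene","top"):
    im=ctrl.get_image(n);cv2.imwrite(f"pics/{n}0.png",im[:,:,::-1]);i=ctrl.camera_info(n);print(i)
E
```

```text
pics
{'time': 0.0, 'q': array([ 1.22697999,  0.46834154, -0.01158467,  1.60364522,  0.00598077,
        1.071394  , -0.0562762 ]), 'dq': array([-0.0019301 ,  0.00160682,  0.00061639,  0.00076671,  0.00068877,
        0.00168294,  0.00070079]), 'joint_efforts': array([-8.40752964e-04, -5.32382512e+01,  2.09863018e-02, -2.51304299e+01,
        1.13275117e-02,  7.82874995e-03,  1.59839459e-05]), 'ee_pos': array([ 0.19236827, -0.62032591,  0.24935247]), 'tcp_rot': array([-0.31247844,  2.06150534, -2.05793678]), 'force': array([ 0.53069931, -0.32231968,  0.38653325]), 'wrist_torque': array([0.0249473 , 0.01354774, 0.01211103]), 'width': 0.9971855156456586}
{'intrinsics': array([[479.6212906 ,   0.        , 317.91123769],
       [  0.        , 479.6212906 , 241.60203801],
       [  0.        ,   0.        ,   1.        ]]), 'pose': array([[-0.83718197,  0.28489618, -0.46686241,  0.04565912],
       [-0.54657821, -0.46618571,  0.69564585,  0.7138197 ],
       [-0.01945774,  0.83755898,  0.54600032,  0.72171648],
       [ 0.        ,  0.        ,  0.        ,  1.        ]])}
{'intrinsics': array([[489.70451417,   0.        , 321.7323001 ],
       [  0.        , 489.70451417, 236.55257704],
       [  0.        ,   0.        ,   1.        ]]), 'pose': array([[-1.17131362e-03,  9.96905553e-01, -7.85999196e-02,
         4.68506784e-01],
       [-9.99999232e-01, -1.19961175e-03, -3.12810666e-04,
        -5.58944179e-02],
       [-4.06132077e-04,  7.85994928e-02,  9.96906192e-01,
         1.41113889e+00],
       [ 0.00000000e+00,  0.00000000e+00,  0.00000000e+00,
         1.00000000e+00]])}
```

View pics/scene0.png

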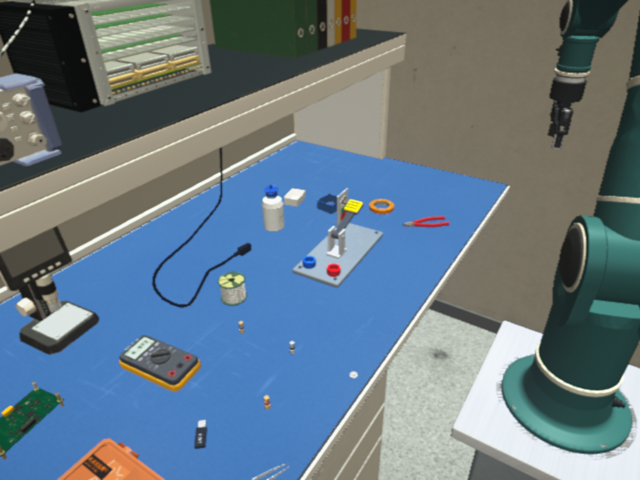

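View pics/top0.png

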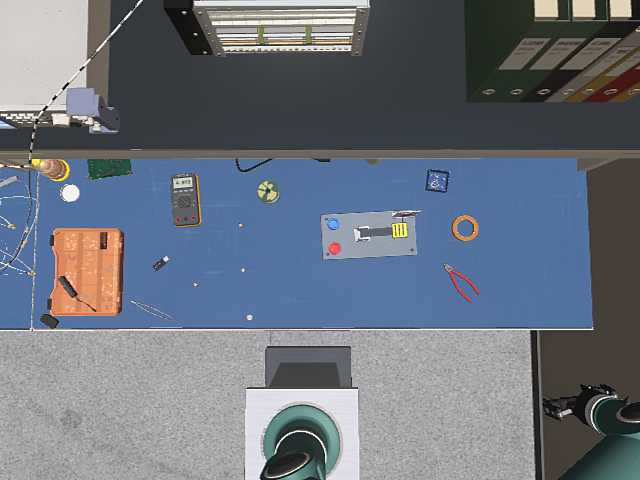

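Top view: standards near (240,225), (243,270) and (196,284); wells blue (334,224) and red (335,249); lever pad (400,230). I'll zoom in to read the band colours.

Run:
```python
import cv2,numpy as np
s=cv2.imread("pics/scene0.png");t=cv2.imread("pics/top0.png")
def c(im,x,y,w,h,k):return cv2.resize(im[y:y+h,x:x+w],None,fx=k,fy=k,interpolation=cv2.INTER_CUBIC)
a=np.hstack([c(s,x-12,y-14,25,28,10) for x,y in((241,326),(292,347),(267,402))])
b=np.hstack([c(t,x-12,y-12,25,25,10) for x,y in((240,225),(243,270),(196,284))])
cv2.imwrite("pics/z1.png",np.vstack([a,b]))
cv2.imwrite("pics/z2.png",c(t,310,195,120,75,6))
```

```text
(no output)
```

View pics/z1.png

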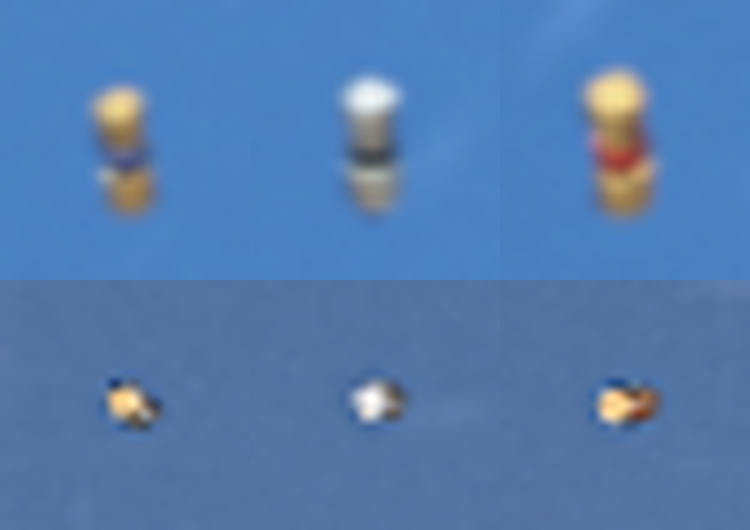

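View pics/z2.png

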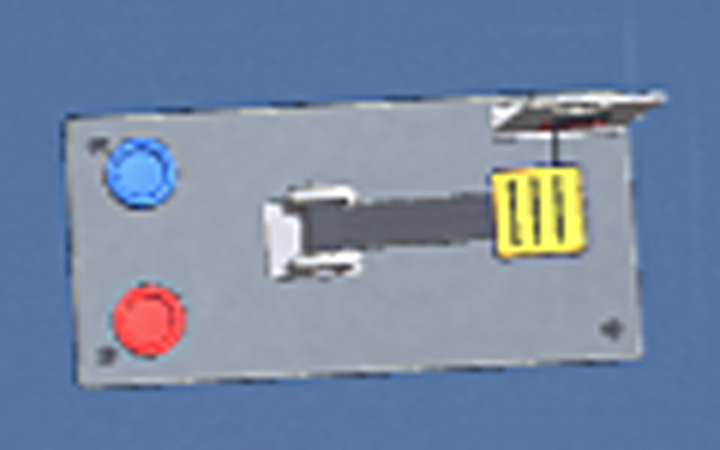

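Blue band is the far one (240,225), black is in the middle (243,270), and red is the near-left one (196,284). Now locating everything.

```bash
cat > h.py <<'E'
import numpy as np, cv2
from plant import ctrl
from scipy.spatial.transform import Rotation as R
def ray(n,u,v):
    i=ctrl.camera_info(n);K=i["intrinsics"];T=i["pose"]
    d=np.array([(u-K[0,2])/K[0,0],-(v-K[1,2])/K[1,1],-1]);return T[:3,3],T[:3,:3]@d
def onz(n,u,v,z):
    o,d=ray(n,u,v);return o+d*(z-o[2])/d[2]
def tri(a,b):
    o1,d1=ray("top",*a);o2,d2=ray("scene",*b)
    d1/=np.linalg.norm(d1);d2/=np.linalg.norm(d2)
    s=np.linalg.lstsq(np.c_[d1,-d2],o2-o1,rcond=None)[0]
    p=o1+s[0]*d1;q=o2+s[1]*d2;return (p+q)/2,np.linalg.norm(p-q)
def proj(n,p):
    i=ctrl.camera_info(n);K=i["intrinsics"];T=i["pose"]
    c=T[:3,:3].T@(np.array(p)-T[:3,3]);return np.array([K[0,0]*c[0]/-c[2]+K[0,2],K[1,1]*-c[1]/-c[2]+K[1,2]])
def delta(s,goal):  # world displacement -> tool axes
    return R.from_rotvec(s["tcp_rot"]).as_matrix().T@(np.array(goal)-s["ee_pos"])
E
python3 - <<'E'
from h import *
def o(x0,y0,u,v,k=10):return (x0+(u+.5)/k-.5,y0+(v+.5)/k-.5)
P={'blue':(o(228,213,125,121),o(229,312,119,106)),'black':(o(231,258,370-250,122),o(280,333,371-250,96)),'red':(o(184,272,611-500,125),o(255,388,615-500,96))}
for k,(a,b) in P.items():
    print(k,a,b,'top z.028',onz("top",*a,.028).round(4),'scene',onz("scene",*b,.028).round(4),'tri',tri(a,b))
t={'wb':(141,173),'wr':(150,320)}
for k,v in t.items(): print(k,onz("top",*o(310,195,*v,6),.032).round(4))
c=[(65,118),(628,88),(640,358),(82,384)]
C=np.array([onz("top",*o(310,195,*v,6),.014) for v in c]);print(C.round(4),C.mean(0).round(4))
print([np.linalg.norm(C[i]-C[i-1]).round(4) for i in range(4)])
print('pad',onz("top",*o(310,195,540,212,6),.112).round(4))
s=ctrl.sense();print(R.from_rotvec(s["tcp_rot"]).as_matrix().round(3),s["ee_pos"])
# scene sharper: wells in scene
im=cv2.imread("pics/scene0.png");cv2.imwrite("pics/z3.png",cv2.resize(im[180:290,280:400],None,fx=6,fy=6*.9,interpolation=2))
E
```

```text
blue (240.05, 224.65) (240.45, 322.15) top z.028 [0.6117 0.1764 0.028 ] scene [0.6082 0.1768 0.028 ] tri (array([0.61091012, 0.17591911, 0.02606244]), np.float64(0.0025399164997123706))
black (242.55, 269.75) (291.65, 342.15) top z.028 [0.484  0.1678 0.028 ] scene [0.4818 0.167  0.028 ] tri (array([0.48302321, 0.16722698, 0.02765875]), np.float64(0.0022895721096182673))
red (194.65, 284.05) (266.05, 397.15) top z.028 [0.444  0.3021 0.028 ] scene [0.4412 0.301  0.028 ] tri (array([0.44281628, 0.30132945, 0.02743447]), np.float64(0.002912105875636692))
wb [ 0.6145 -0.0876  0.032 ]
wr [ 0.5451 -0.0917  0.032 ]
[[ 0.6429 -0.0518  0.014 ]
 [ 0.6571 -0.3215  0.014 ]
 [ 0.5277 -0.3251  0.014 ]
 [ 0.5156 -0.0597  0.014 ]] [ 0.5858 -0.1895  0.014 ]
[np.float64(0.1275), np.float64(0.2701), np.float64(0.1294), np.float64(0.2657)]
pad [ 0.5884 -0.2629  0.112 ]
[[-0.955 -0.001  0.296]
 [-0.296  0.002 -0.955]
 [ 0.    -1.    -0.002]] [ 0.19238211 -0.62037249  0.24941767]
```

View pics/z3.png

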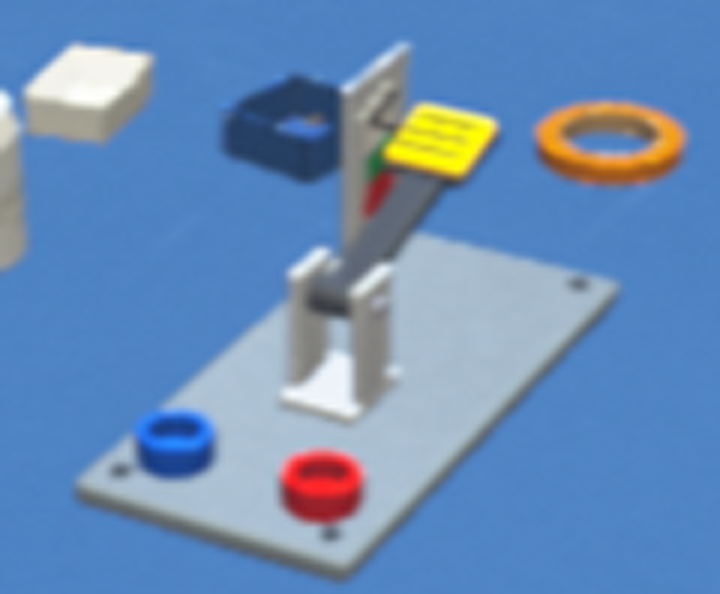

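Run:
```python
from h import *
for nm,(u,v) in {'wr':(280+322.5/6-.5,180+470.5/5.4-.5),'wb':(280+175.5/6-.5,180+427.5/5.4-.5)}.items(): print(nm,onz("scene",u,v,.032).round(4))
# shelf: plane of top-image front edge row ~150 / 160, with scene edge points
for v in(150,158):
    o,d1=ray("top",100,v);_,d2=ray("top",500,v);n=np.cross(d1,d2)
    for uv in((405,35),(405,62),(3,185),(3,232)):
        p,d=ray("scene",*uv);t=n@(o-p)/(n@d);print(v,uv,(p+t*d).round(3))
```

```text
wr [ 0.5425 -0.0909  0.032 ]
wb [ 0.6123 -0.0876  0.032 ]
150 (405, 35) [ 0.722 -0.825  0.43 ]
150 (405, 62) [ 0.748 -0.901  0.329]
150 (3, 185) [0.72  0.462 0.443]
150 (3, 232) [0.739 0.479 0.372]
158 (405, 35) [ 0.703 -0.783  0.438]
158 (405, 62) [ 0.727 -0.853  0.34 ]
158 (3, 185) [0.702 0.469 0.45 ]
158 (3, 232) [0.719 0.486 0.382]
```

```bash
cat > d.py <<'E'
import sys
from h import *
# desired frame: tool y down, jaw along station y
yaw=np.radians(3.3)
z=np.array([np.sin(yaw),-np.cos(yaw),0]);y=np.array([0,0,-1.]);x=np.cross(y,z)
D=np.c_[x,y,z]
def show(goal):
    s=ctrl.sense();M=R.from_rotvec(s["tcp_rot"]).as_matrix()
    d=delta(s,goal);n=int(np.ceil(np.linalg.norm(d)/.0417))
    print("t",round(s["time"],2),"tcp",s["ee_pos"].round(4),"F",s["force"].round(1),"w",round(s["width"],3),"q",s["q"].round(2))
    print("tool d",d.round(4),"rows",n,"frac5",(d*5/max(n,5)).round(4),"rot",np.degrees(R.from_matrix(M.T@D).as_rotvec()).round(2))
if __name__=="__main__": show([float(a) for a in sys.argv[1:4]])
E
python3 -m pendant '[[[0,-0.037,0.005,-0.016,0,3,0],[0,-0.075,0.01,-0.033,0,6,0],[0,-0.112,0.015,-0.05,0,9,0],[0,-0.15,0.02,-0.067,0,12,0],[0,-0.187,0.025,-0.083,0,14,0]]]' 30
python3 d.py 0.50 -0.30 0.2
```

```text
time: 0.52
ee_pos: [0.3475, -0.4844, 0.2247]
tcp_rot: [-0.059, 2.195, -2.194]
force: [0.9, -1.0, -0.9]
width: 0.497
t 0.52 tcp [ 0.3475 -0.4844  0.2247] F [ 0.9 -1.  -0.9] w 0.497 q [ 0.91  0.41 -0.02  1.76  0.01  0.97 -0.63]
tool d [-0.1621  0.0248 -0.176 ] rows 6 frac5 [-0.1351  0.0206 -0.1466] rot [ 0.03 -0.23  0.02]
```

```bash
python3 -m pendant '[[[0,-0.135,0.02,-0.147,0,0,0],[0,-0.135,0.02,-0.147,0,0,0],[0,-0.135,0.02,-0.147,0,0,0],[0,-0.135,0.02,-0.147,0,0,0],[0,-0.135,0.02,-0.147,0,0,0]]]'
python3 d.py 0.50 0.1 0.15
```

```text
time: 0.93
ee_pos: [0.4747, -0.3285, 0.2047]
tcp_rot: [-0.064, 2.193, -2.19]
force: [-0.4, 0.4, 0.9]
width: 0.501
t 0.93 tcp [ 0.4747 -0.3285  0.2047] F [-0.4  0.4  0.9] w 0.501 q [ 0.62  0.4  -0.09  1.82  0.04  0.92 -1.  ]
tool d [-0.0504  0.0553 -0.4262] rows 11 frac5 [-0.0229  0.0251 -0.1937] rot [ 0.07  0.06 -0.  ]
```

```bash
python3 -m pendant '[[[0,-0.04,0.02,-0.202,0,0,0],[0,-0.04,0.02,-0.202,0,0,0],[0,-0.04,0.02,-0.202,0,0,0],[0,-0.04,0.02,-0.202,0,0,0],[0,-0.04,0.02,-0.202,0,0,0]]]'
python3 d.py 0.443 0.3015 0.1
```

```text
time: 1.35
ee_pos: [0.5013, -0.1256, 0.1849]
tcp_rot: [-0.063, 2.193, -2.193]
force: [1.2, 0.5, 0.4]
width: 0.499
t 1.35 tcp [ 0.5013 -0.1256  0.1849] F [1.2 0.5 0.4] w 0.499 q [ 0.32  0.34 -0.17  1.98  0.08  0.83 -1.4 ]
tool d [ 0.034   0.085  -0.4297] rows 11 frac5 [ 0.0155  0.0386 -0.1953] rot [ 0.01 -0.06  0.03]
```

```bash
python3 -m pendant '[[[0,0.015,0.03,-0.203,0,0,0],[0,0.015,0.03,-0.203,0,0,0],[0,0.015,0.03,-0.203,0,0,0],[0,0.015,0.03,-0.203,0,0,0],[0,0.015,0.03,-0.203,0,0,0]]]'
python3 d.py 0.443 0.3015 0.12
```

```text
time: 1.77
ee_pos: [0.4743, 0.0761, 0.1549]
tcp_rot: [-0.063, 2.193, -2.193]
force: [0.6, -0.9, 0.3]
width: 0.501
t 1.77 tcp [0.4743 0.0761 0.1549] F [ 0.6 -0.9  0.3] w 0.501 q [-0.01  0.34 -0.25  2.08  0.12  0.74 -1.86]
tool d [ 0.0184  0.0349 -0.2268] rows 6 frac5 [ 0.0153  0.0291 -0.189 ] rot [ 0.01 -0.04  0.02]
```

```bash
python3 -m pendant '[[[0,0.018,0.03,-0.2,0,0,0],[0,0.018,0.03,-0.2,0,0,0],[0,0.018,0.03,-0.2,0,0,0],[0,0.018,0.03,-0.2,0,0,0],[0,0.018,0.03,-0.2,0,0,0]]]'
python3 d.py 0.443 0.3015 0.07
```

```text
time: 2.18
ee_pos: [0.4448, 0.2753, 0.1248]
tcp_rot: [-0.064, 2.193, -2.192]
force: [-0.0, -0.5, -0.2]
width: 0.502
t 2.18 tcp [0.4448 0.2753 0.1248] F [-0.  -0.5 -0.2] w 0.502 q [-0.38  0.45 -0.29  1.99  0.19  0.72 -2.3 ]
tool d [ 0.0003  0.0548 -0.0263] rows 2 frac5 [ 0.0003  0.0548 -0.0263] rot [0.02 0.   0.03]
```

```bash
python3 -m pendant '[[[0,0,0,-0.026,0,0,0],[0,0,0.025,-0.026,0,0,0],[0,0,0.05,-0.026,0,0,0],[0,0,0.05,-0.026,0,0,0]]]'
python3 d.py 0.443 0.3015 0.036
python3 - <<'E'
from h import *
s=ctrl.get_image("scene");t=ctrl.get_image("top")
a=cv2.resize(s[350:450,215:315],(500,500),interpolation=2);b=cv2.resize(t[255:315,165:225],(300,300),interpolation=2)
c=np.zeros((500,800,3),np.uint8);c[:,:500]=a;c[:300,500:]=b
cv2.imwrite("pics/a1.png",c[:,:,::-1])
E
```

```text
time: 2.52
ee_pos: [0.4416, 0.2972, 0.0711]
tcp_rot: [-0.071, 2.191, -2.2]
force: [-0.0, -0.5, -0.2]
width: 0.497
t 2.52 tcp [0.4416 0.2972 0.0711] F [-0.  -0.5 -0.2] w 0.497 q [-0.45  0.55 -0.26  1.99  0.23  0.63 -2.37]
tool d [-0.0019  0.0351 -0.0044] rows 1 frac5 [-0.0019  0.0351 -0.0044] rot [-0.25  0.01  0.4 ]
```

View pics/a1.png

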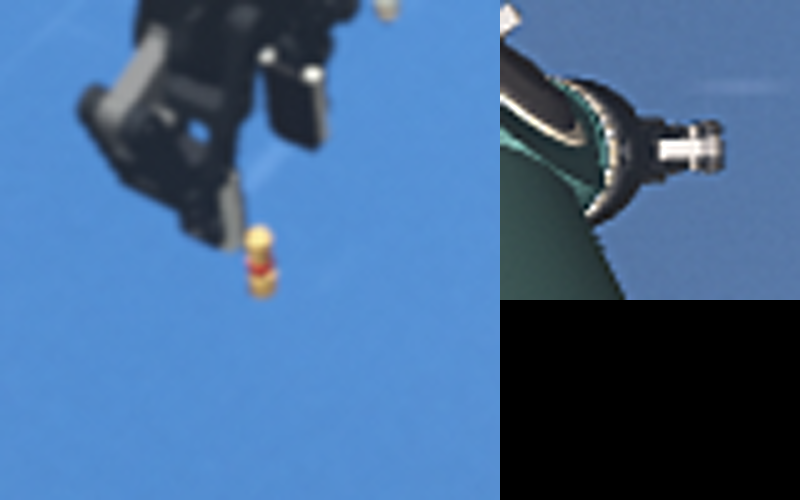

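```bash
python3 -m pendant '[[[0,0,0,0,0,0,0],[0,0,0,0,0,0,0]]]'
python3 d.py 0.4428 0.3015 0.036
python3 - <<'E'
from h import *
for p in((.4425,.3015,.028),ctrl.sense()["ee_pos"]-[0,0,.017]):print(proj("scene",p))
E
```

```text
time: 2.78
ee_pos: [0.4455, 0.2988, 0.0767]
tcp_rot: [-0.059, 2.194, -2.191]
force: [-0.1, 0.5, 0.0]
width: 0.505
t 2.78 tcp [0.4455 0.2988 0.0767] F [-0.1  0.5  0. ] w 0.505 q [-0.44  0.55 -0.26  1.98  0.23  0.64 -2.37]
tool d [ 0.0026  0.0407 -0.0028] rows 1 frac5 [ 0.0026  0.0407 -0.0028] rot [ 0.06 -0.12 -0.12]
[265.28286204 397.03949039]
[263.47485654 383.23633305]
```

```bash
python3 -m pendant '[[[0,0,0,0,0,0,0]]]'; python3 -m pendant '[[[0,0,0,0,0,0,0]]]'
python3 d.py 0.4428 0.3015 0.036
```

```text
time: 2.87
ee_pos: [0.4454, 0.2987, 0.0766]
tcp_rot: [-0.059, 2.194, -2.191]
force: [-0.5, 1.1, -0.1]
width: 0.495
time: 2.95
ee_pos: [0.4452, 0.2987, 0.0763]
tcp_rot: [-0.059, 2.193, -2.191]
force: [-0.2, -0.4, -0.1]
width: 0.496
t 2.95 tcp [0.4452 0.2987 0.0763] F [-0.2 -0.4 -0.1] w 0.496 q [-0.45  0.55 -0.26  1.99  0.23  0.64 -2.37]
tool d [ 0.0023  0.0403 -0.0029] rows 1 frac5 [ 0.0023  0.0403 -0.0029] rot [ 0.05 -0.11 -0.1 ]
```

```bash
python3 -m pendant '[[[0,0.002,0.015,-0.002,0,0,0],[0,0.002,0.028,-0.002,0,0,0],[0,0.002,0.037,-0.002,0,0,0],[0,0.002,0.039,-0.002,0,0,0],[0,0.002,0.039,-0.002,0,0,0]]]'
python3 d.py 0.4428 0.3015 0.036
python3 - <<'E'
from h import *
s=ctrl.get_image("scene")
cv2.imwrite("pics/a2.png",cv2.resize(s[350:430,215:315],(800,640),interpolation=2)[:600,:,::-1])
E
```

```text
time: 3.37
ee_pos: [0.4422, 0.3002, 0.0359]
tcp_rot: [-0.063, 2.193, -2.194]
force: [-0.2, 0.1, 0.5]
width: 0.5
t 3.37 tcp [0.4422 0.3002 0.0359] F [-0.2  0.1  0.5] w 0.5 q [-0.47  0.61 -0.23  2.    0.25  0.56 -2.4 ]
tool d [-0.0007 -0.0001 -0.0012] rows 1 frac5 [-0.0007 -0.0001 -0.0012] rot [-0.03 -0.08  0.05]
```

View pics/a2.png

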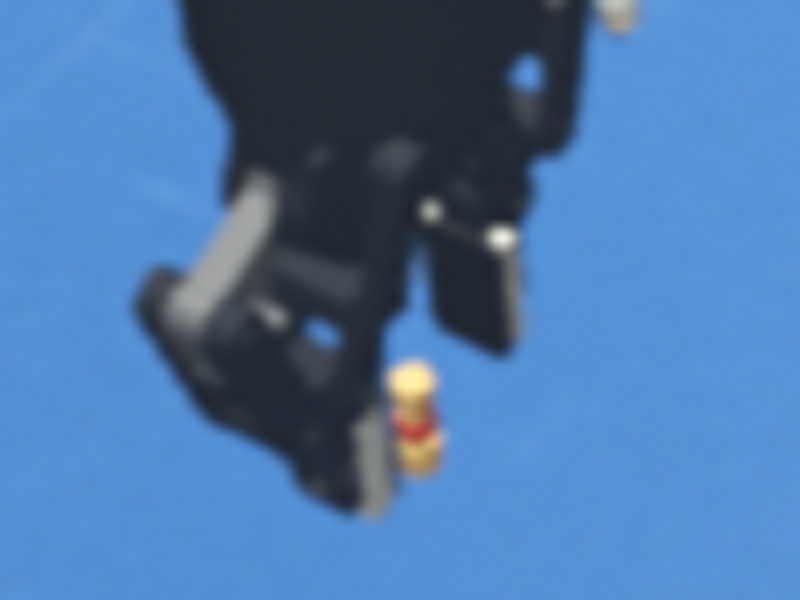

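```bash
python3 -m pendant '[[[-0.4,0,0,-0.001,0,0,0],[-0.6,0,0,-0.001,0,0,0],[-1,0,0,-0.001,0,0,0],[-1,0,0,-0.001,0,0,0],[-1,0,0,-0.001,0,0,0]]]' 30
python3 d.py 0.4428 0.3015 0.036
python3 - <<'E'
from h import *
s=ctrl.get_image("scene")
cv2.imwrite("pics/a3.png",cv2.resize(s[350:430,215:315],(800,640),interpolation=2)[:600,:,::-1])
E
```

```text
time: 3.83
ee_pos: [0.4427, 0.302, 0.0368]
tcp_rot: [-0.061, 2.193, -2.191]
force: [-0.0, 0.1, 3.8]
width: 0.099
t 3.83 tcp [0.4427 0.302  0.0368] F [-0.   0.1  3.8] w 0.099 q [-0.47  0.61 -0.23  1.99  0.25  0.56 -2.4 ]
tool d [-0.      0.0008  0.0005] rows 1 frac5 [-0.      0.0008  0.0005] rot [ 0.05 -0.06 -0.06]
```

View pics/a3.png

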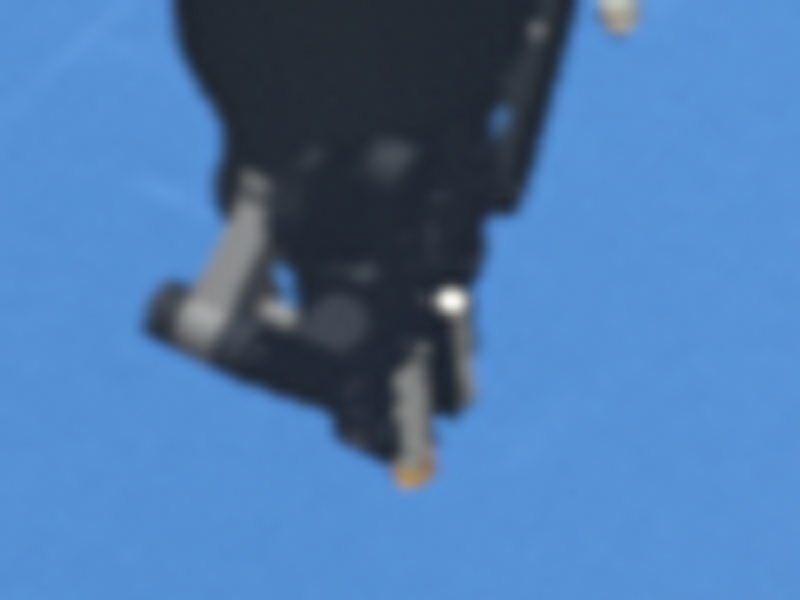

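```bash
python3 -m pendant '[[[-1,0,-0.02,0,0,0,0],[-1,0,-0.05,0,0,0,0],[-1,0,-0.08,0,0,0,0],[-1,0,-0.08,0,0,0,0]]]'
python3 d.py 0.5438 -0.0913 0.12
python3 - <<'E'
from h import *
s=ctrl.get_image("scene")
cv2.imwrite("pics/a4.png",cv2.resize(s[310:410,195:320],(750,600),interpolation=2)[:,:,::-1])
E
```

```text
time: 4.22
ee_pos: [0.4448, 0.3034, 0.1212]
tcp_rot: [-0.054, 2.194, -2.184]
force: [0.8, 0.9, -0.3]
width: 0.103
t 4.22 tcp [0.4448 0.3034 0.1212] F [ 0.8  0.9 -0.3] w 0.103 q [-0.43  0.48 -0.29  1.97  0.2   0.72 -2.35]
tool d [-0.0766 -0.      0.3997] rows 10 frac5 [-0.0383 -0.      0.1998] rot [ 0.25 -0.07 -0.42]
```

View pics/a4.png

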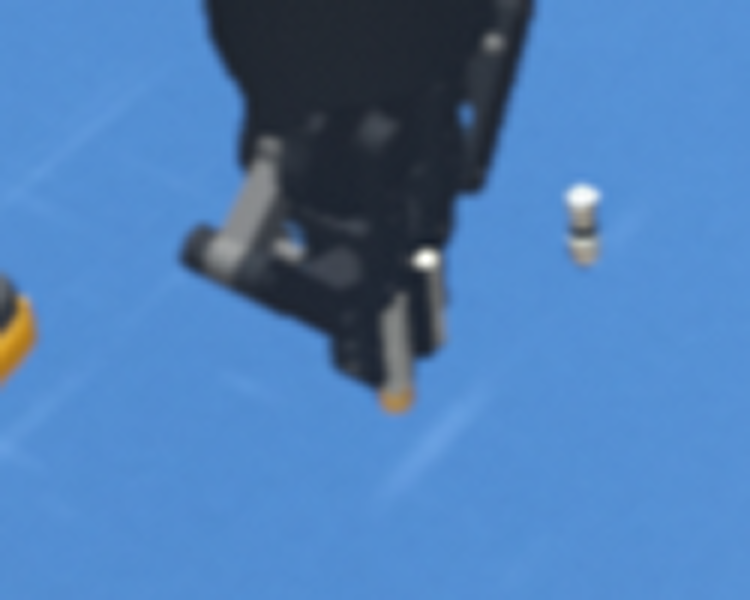

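```bash
python3 -m pendant '[[[-1,-0.038,0,0.2,0,0,0],[-1,-0.038,0,0.2,0,0,0],[-1,-0.038,0,0.2,0,0,0],[-1,-0.038,0,0.2,0,0,0],[-1,-0.038,0,0.2,0,0,0]]]'
python3 -m pendant '[[[-1,-0.038,0,0.195,0,0,0],[-1,-0.038,0,0.195,0,0,0],[-1,-0.038,0,0.195,0,0,0],[-1,-0.038,0,0.195,0,0,0],[-1,-0.038,0,0.195,0,0,0]]]'
python3 -m pendant '[[[-1,0,0,0,0,0,0],[-1,0,0,0,0,0,0]]]'
python3 d.py 0.5438 -0.0913 0.09
```

```text
time: 4.68
ee_pos: [0.4909, 0.1009, 0.1152]
tcp_rot: [-0.063, 2.193, -2.196]
force: [0.4, -0.7, -0.1]
width: 0.102
time: 5.1
ee_pos: [0.5398, -0.0928, 0.1151]
tcp_rot: [-0.061, 2.194, -2.196]
force: [1.6, 0.4, 0.4]
width: 0.098
time: 5.27
ee_pos: [0.5396, -0.0912, 0.1149]
tcp_rot: [-0.059, 2.196, -2.197]
force: [0.5, 0.5, -0.5]
width: 0.102
t 5.27 tcp [ 0.5396 -0.0912  0.1149] F [ 0.5  0.5 -0.5] w 0.102 q [ 0.28  0.49 -0.22  1.94  0.16  0.72 -1.55]
tool d [-0.0043  0.0249  0.0003] rows 1 frac5 [-0.0043  0.0249  0.0003] rot [-0.02 -0.35  0.13]
```

Move over the well at a height of 0.09 and check visually.

```bash
python3 -m pendant '[[[-1,-0.004,0.02,0,0,0,0],[-1,-0.004,0.033,0,0,0,0],[-1,-0.004,0.033,0,0,0,0],[-1,-0.004,0.033,0,0,0,0]]]'
python3 d.py 0.5438 -0.0913 0.055
python3 - <<'E'
from h import *
s=ctrl.get_image("scene")
cv2.imwrite("pics/a5.png",cv2.resize(s[210:290,270:370],(750,600),interpolation=2)[:,:,::-1])
p=ctrl.sense()["ee_pos"]
print((proj("scene",p-[0,0,.036])-[270,210])*7.5,(proj("scene",[.5438,-.0913,.032])-[270,210])*7.5)
E
```

```text
time: 5.6
ee_pos: [0.5433, -0.0866, 0.0822]
tcp_rot: [-0.068, 2.194, -2.192]
force: [-1.1, 0.9, -0.3]
width: 0.102
t 5.6 tcp [ 0.5433 -0.0866  0.0822] F [-1.1  0.9 -0.3] w 0.102 q [ 0.26  0.55 -0.21  1.95  0.18  0.66 -1.57]
tool d [-0.0003  0.0272  0.0047] rows 1 frac5 [-0.0003  0.0272  0.0047] rot [0.07 0.07 0.17]
[463.56925057 391.60419613] [471.46341488 422.91297795]
```

View pics/a5.png

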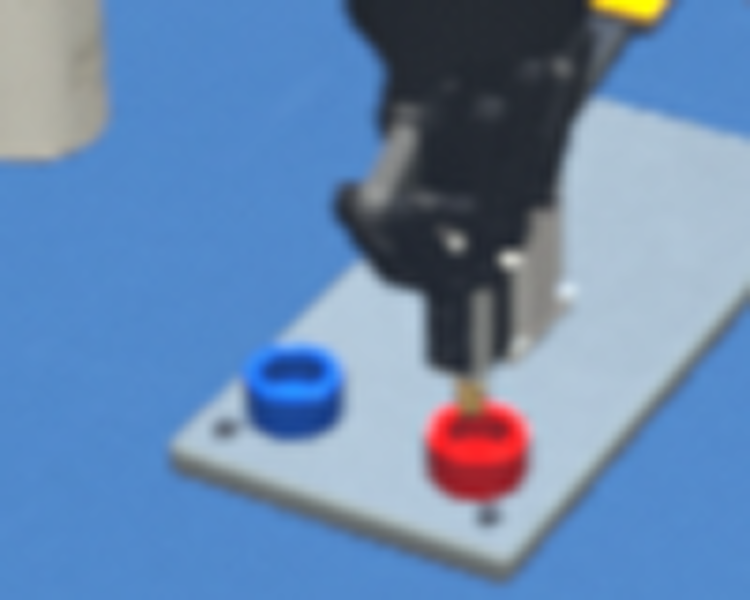

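```bash
python3 -m pendant '[[[-1,0,0,0.004,0,0,0],[-1,0,0.008,0.004,0,0,0],[-1,0,0.016,0.004,0,0,0]]]'
python3 -m pendant '[[[-1,0,0,0,0,0,0]]]'
python3 d.py 0.5438 -0.0913 0.055
python3 - <<'E'
from h import *
s=ctrl.get_image("scene")
cv2.imwrite("pics/a6.png",cv2.resize(s[210:290,270:370],(750,600),interpolation=2)[:,:,::-1])
E
```

```text
time: 5.9
ee_pos: [0.5454, -0.0928, 0.0678]
tcp_rot: [-0.059, 2.191, -2.193]
force: [0.2, 0.1, -0.3]
width: 0.099
time: 5.98
ee_pos: [0.5437, -0.0924, 0.0659]
tcp_rot: [-0.064, 2.194, -2.194]
force: [-0.4, -1.0, -0.5]
width: 0.101
t 5.98 tcp [ 0.5437 -0.0924  0.0659] F [-0.4 -1.  -0.5] w 0.101 q [ 0.27  0.58 -0.2   1.95  0.18  0.63 -1.57]
tool d [-0.0002  0.0109 -0.0011] rows 1 frac5 [-0.0002  0.0109 -0.0011] rot [ 0.02 -0.08  0.13]
```

View pics/a6.png

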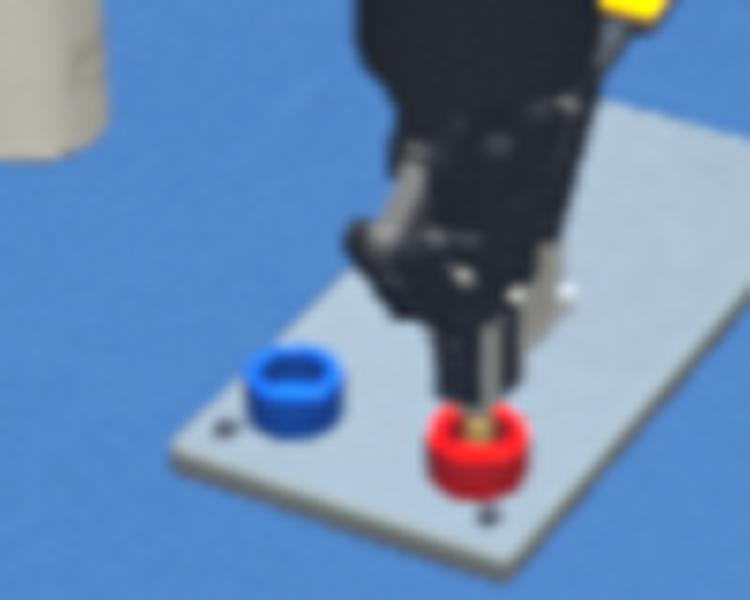

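```bash
python3 -m pendant '[[[-1,0,0.004,-0.001,0,0,0],[-1,0,0.008,-0.001,0,0,0],[-1,0,0.01,-0.001,0,0,0],[-1,0,0.01,-0.001,0,0,0]]]'
python3 d.py 0.5438 -0.0913 0.055
```

```text
time: 6.37
ee_pos: [0.5443, -0.0913, 0.0567]
tcp_rot: [-0.063, 2.193, -2.193]
force: [-0.3, 0.3, 0.2]
width: 0.102
t 6.37 tcp [ 0.5443 -0.0913  0.0567] F [-0.3  0.3  0.2] w 0.102 q [ 0.26  0.59 -0.2   1.95  0.19  0.61 -1.57]
tool d [ 0.0005  0.0017 -0.    ] rows 1 frac5 [ 0.0005  0.0017 -0.    ] rot [ 0.01 -0.07  0.06]
```

```bash
python3 -m pendant '[[[-1,0,0.001,0,0,0,0],[-1,0,0.001,0,0,0,0]]]'
python3 -m pendant '[[[-1,0,0.001,0,0,0,0],[-1,0,0.001,0,0,0,0]]]'
python3 -m pendant '[[[-1,0,0.001,0,0,0,0],[-1,0,0.001,0,0,0,0]]]'
python3 d.py 0.5438 -0.0913 0.055
```

```text
time: 6.53
ee_pos: [0.5446, -0.0914, 0.0562]
tcp_rot: [-0.062, 2.193, -2.193]
force: [0.1, 0.3, -0.1]
width: 0.102
time: 6.7
ee_pos: [0.5446, -0.0914, 0.0552]
tcp_rot: [-0.062, 2.193, -2.193]
force: [0.3, 1.1, -0.7]
width: 0.098
time: 6.87
ee_pos: [0.545, -0.0914, 0.0548]
tcp_rot: [-0.061, 2.192, -2.193]
force: [-0.7, -0.3, 3.2]
width: 0.099
t 6.87 tcp [ 0.545  -0.0914  0.0548] F [-0.7 -0.3  3.2] w 0.099 q [ 0.26  0.6  -0.19  1.95  0.19  0.61 -1.57]
tool d [ 0.0012 -0.0002 -0.0002] rows 1 frac5 [ 0.0012 -0.0002 -0.0002] rot [-0.02 -0.07 -0.04]
```

```bash
python3 -m pendant '[[[-0.7,0,0,0,0,0,0],[-0.5,0,0,0,0,0,0],[-0.3,0,0,0,0,0,0],[-0.2,0,0,0,0,0,0]]]'
python3 -m pendant '[[[-0.2,0,-0.03,0,0,0,0],[-0.2,0,-0.06,0,0,0,0],[0,0,-0.08,0,0,0,0],[0,0,-0.08,0,0,0,0]]]'
python3 d.py 0.61 0.1765 0.12
python3 - <<'E'
from h import *
s=ctrl.get_image("scene")
cv2.imwrite("pics/a7.png",cv2.resize(s[210:290,270:370],(750,600),interpolation=2)[:,:,::-1])
E
```

```text
time: 7.2
ee_pos: [0.5446, -0.0914, 0.0541]
tcp_rot: [-0.062, 2.193, -2.193]
force: [0.8, -0.6, -0.3]
width: 0.4
time: 7.53
ee_pos: [0.5474, -0.0916, 0.1385]
tcp_rot: [-0.053, 2.188, -2.191]
force: [0.6, 0.3, -0.2]
width: 0.5
t 7.53 tcp [ 0.5474 -0.0916  0.1385] F [ 0.6  0.3 -0.2] w 0.5 q [ 0.29  0.47 -0.23  1.92  0.15  0.77 -1.54]
tool d [-0.0774  0.0186 -0.2642] rows 7 frac5 [-0.0553  0.0133 -0.1887] rot [-0.09 -0.07 -0.43]
```

View pics/a7.png

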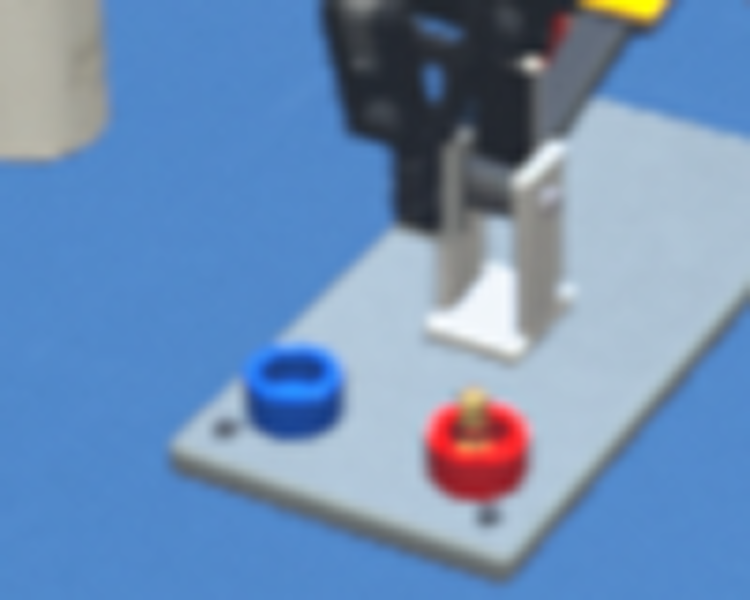

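Red stands upright and centred in its well at (476,430) in this crop. Next, the blue one.

```bash
python3 -m pendant '[[[0,-0.055,0,-0.19,0,0,0],[0,-0.055,0,-0.19,0,0,0],[0,-0.055,0,-0.19,0,0,0],[0,-0.055,0,-0.19,0,0,0],[0,-0.055,0,-0.19,0,0,0]]]'
python3 -m pendant '[[[0,-0.022,0.03,-0.074,0,0,0],[0,-0.022,0.05,-0.074,0,0,0],[0,-0.022,0.06,-0.074,0,0,0],[0,-0.022,0.06,-0.074,0,0,0]]]'
python3 -m pendant '[[[0,0,0,0,0,0,0]]]'
python3 d.py 0.61 0.1765 0.036
```

```text
time: 8.0
ee_pos: [0.5882, 0.1055, 0.133]
tcp_rot: [-0.067, 2.194, -2.191]
force: [0.3, 0.3, -0.4]
width: 0.504
time: 8.33
ee_pos: [0.6027, 0.1798, 0.0688]
tcp_rot: [-0.078, 2.194, -2.194]
force: [-0.1, -0.4, -0.6]
width: 0.498
time: 8.42
ee_pos: [0.605, 0.1762, 0.0719]
tcp_rot: [-0.068, 2.193, -2.196]
force: [0.5, -1.0, 0.9]
width: 0.501
t 8.42 tcp [0.605  0.1762 0.0719] F [ 0.5 -1.   0.9] w 0.501 q [-0.17  0.67 -0.23  1.75  0.21  0.75 -2.02]
tool d [-0.0052  0.0359 -0.    ] rows 1 frac5 [-0.0052  0.0359 -0.    ] rot [-0.09 -0.    0.26]
```

```bash
python3 -m pendant '[[[0,-0.004,0,0,0,0,0],[0,-0.004,0.015,0,0,0,0],[0,-0.004,0.028,0,0,0,0],[0,-0.004,0.034,0,0,0,0],[0,-0.004,0.034,0,0,0,0]]]'
python3 d.py 0.61 0.1765 0.036
python3 - <<'E'
from h import *
s=ctrl.get_image("scene")
cv2.imwrite("pics/b1.png",cv2.resize(s[280:360,190:290],(750,600),interpolation=2)[:,:,::-1])
E
```

```text
time: 8.83
ee_pos: [0.6093, 0.1753, 0.0382]
tcp_rot: [-0.064, 2.194, -2.197]
force: [-0.3, -0.4, -0.4]
width: 0.498
t 8.83 tcp [0.6093 0.1753 0.0382] F [-0.3 -0.4 -0.4] w 0.498 q [-0.18  0.72 -0.21  1.75  0.22  0.7  -2.03]
tool d [-0.0007  0.0022 -0.0011] rows 1 frac5 [-0.0007  0.0022 -0.0011] rot [-0.07 -0.14  0.2 ]
```

View pics/b1.png

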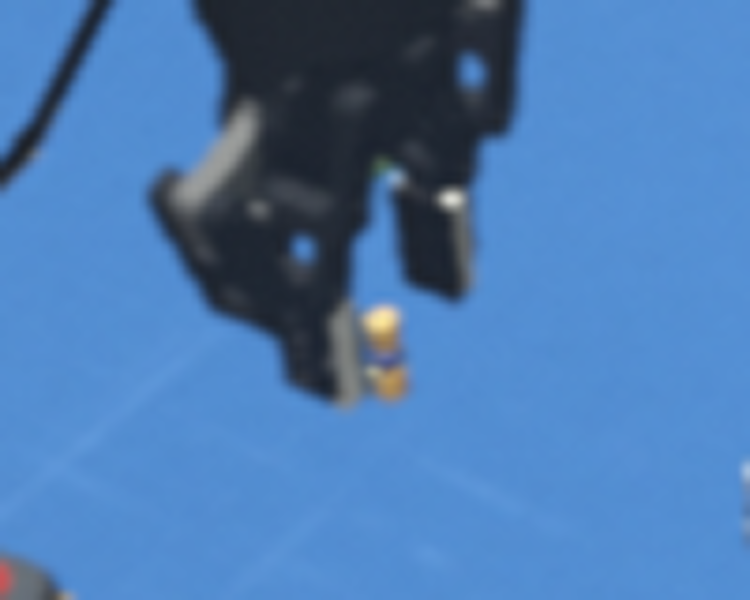

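```bash
python3 -m pendant '[[[-0.3,0,0.001,-0.001,0,0,0],[-0.6,0,0.001,-0.001,0,0,0],[-1,0,0.001,-0.001,0,0,0],[-1,0,0.001,-0.001,0,0,0],[-1,0,0.001,-0.001,0,0,0]]]' 30
python3 -m pendant '[[[-1,0,-0.02,0,0,0,0],[-1,0,-0.05,0,0,0,0],[-1,0,-0.08,0,0,0,0],[-1,0,-0.08,0,0,0,0]]]'
python3 d.py 0.6134 -0.0876 0.12
python3 - <<'E'
from h import *
s=ctrl.get_image("scene")
cv2.imwrite("pics/b2.png",cv2.resize(s[250:350,190:315],(750,600),interpolation=2)[:,:,::-1])
E
```

```text
time: 9.3
ee_pos: [0.6108, 0.178, 0.0397]
tcp_rot: [-0.061, 2.193, -2.192]
force: [0.8, 0.1, 0.2]
width: 0.113
time: 9.63
ee_pos: [0.6141, 0.1792, 0.1256]
tcp_rot: [-0.051, 2.191, -2.185]
force: [1.3, 1.2, 0.2]
width: 0.113
t 9.63 tcp [0.6141 0.1792 0.1256] F [1.3 1.2 0.2] w 0.113 q [-0.16  0.61 -0.25  1.71  0.19  0.83 -2.  ]
tool d [0.0158 0.0047 0.2663] rows 7 frac5 [0.0113 0.0034 0.1902] rot [ 0.15 -0.07 -0.57]
```

View pics/b2.png

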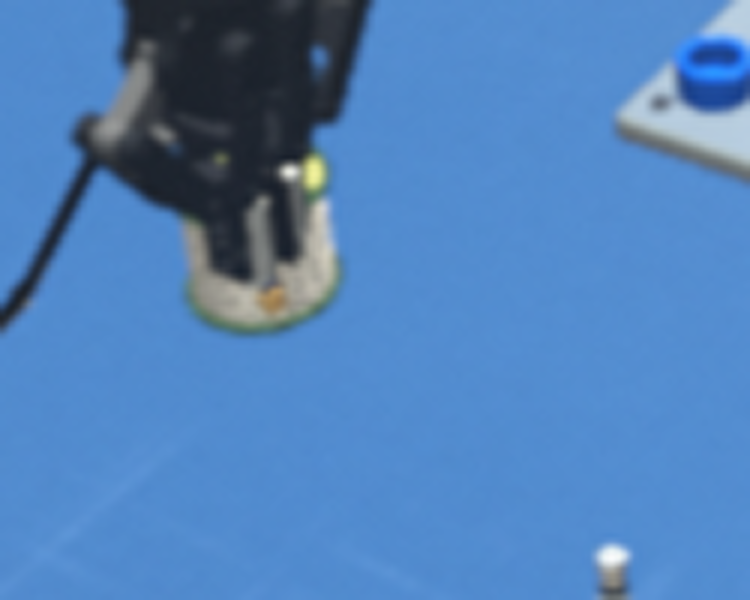

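```bash
python3 -m pendant '[[[-1,0.01,0,0.19,0,0,0],[-1,0.01,0,0.19,0,0,0],[-1,0.01,0,0.19,0,0,0],[-1,0.01,0,0.19,0,0,0],[-1,0.01,0,0.19,0,0,0]]]'
python3 -m pendant '[[[-1,0.004,0,0.074,0,0,0],[-1,0.004,0,0.074,0,0,0],[-1,0.004,0.025,0.074,0,0,0],[-1,0.004,0.025,0.074,0,0,0]]]'
python3 -m pendant '[[[-1,0,0,0,0,0,0],[-1,0,0,0,0,0,0]]]'
python3 d.py 0.6134 -0.0876 0.07
```

```text
time: 10.1
ee_pos: [0.6102, -0.019, 0.1181]
tcp_rot: [-0.059, 2.193, -2.2]
force: [0.7, -1.0, -0.8]
width: 0.117
time: 10.43
ee_pos: [0.6083, -0.0904, 0.0901]
tcp_rot: [-0.063, 2.198, -2.2]
force: [-0.8, 0.6, -0.6]
width: 0.116
time: 10.6
ee_pos: [0.6114, -0.0852, 0.0941]
tcp_rot: [-0.064, 2.193, -2.191]
force: [-0.6, -0.2, 0.2]
width: 0.114
t 10.6 tcp [ 0.6114 -0.0852  0.0941] F [-0.6 -0.2  0.2] w 0.114 q [ 0.25  0.62 -0.22  1.78  0.18  0.76 -1.58]
tool d [-0.0019  0.0241  0.0025] rows 1 frac5 [-0.0019  0.0241  0.0025] rot [0.05 0.03 0.03]
```

```bash
python3 -m pendant '[[[-1,-0.002,0.005,0.002,0,0,0],[-1,-0.002,0.012,0.002,0,0,0],[-1,-0.002,0.02,0.002,0,0,0],[-1,-0.002,0.02,0.002,0,0,0]]]'
python3 d.py 0.6134 -0.0876 0.0575
python3 - <<'E'
from h import *
s=ctrl.get_image("scene")
cv2.imwrite("pics/b3.png",cv2.resize(s[210:290,270:370],(750,600),interpolation=2)[:,:,::-1])
E
```

```text
time: 10.93
ee_pos: [0.6125, -0.0879, 0.0725]
tcp_rot: [-0.066, 2.194, -2.193]
force: [-0.3, 0.0, -0.5]
width: 0.117
t 10.93 tcp [ 0.6125 -0.0879  0.0725] F [-0.3  0.  -0.5] w 0.117 q [ 0.25  0.65 -0.21  1.78  0.19  0.73 -1.58]
tool d [-0.001   0.015  -0.0003] rows 1 frac5 [-0.001   0.015  -0.0003] rot [ 0.02 -0.02  0.16]
```

View pics/b3.png

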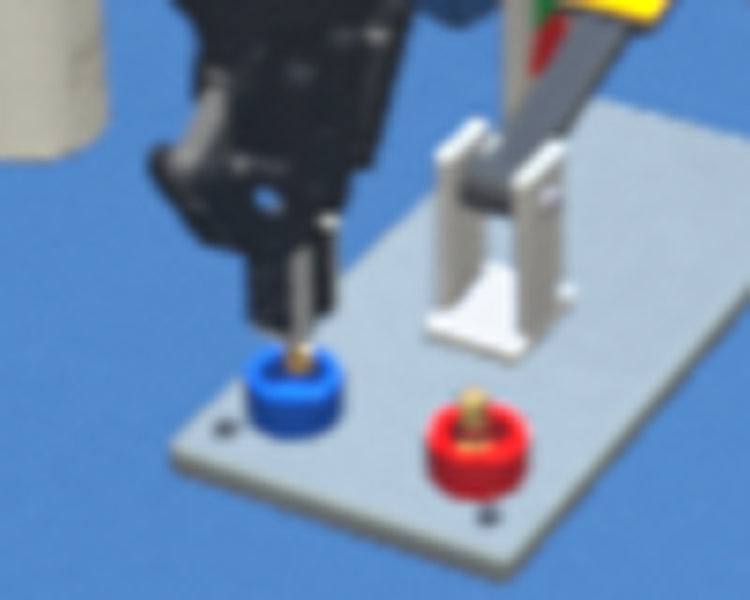

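```bash
python3 -m pendant '[[[-1,-0.001,0.005,0,0,0,0],[-1,-0.001,0.009,0,0,0,0],[-1,-0.001,0.012,0,0,0,0],[-1,-0.001,0.012,0,0,0,0]]]'
python3 -m pendant '[[[-1,0,0.001,0,0,0,0],[-1,0,0.001,0,0,0,0]]]'
python3 -m pendant '[[[-1,0,0.001,0,0,0,0],[-1,0,0.001,0,0,0,0]]]'
python3 d.py 0.6134 -0.0876 0.0575
```

```text
time: 11.32
ee_pos: [0.614, -0.0884, 0.0614]
tcp_rot: [-0.063, 2.194, -2.193]
force: [-0.1, 0.1, -0.8]
width: 0.116
time: 11.48
ee_pos: [0.6146, -0.0884, 0.0612]
tcp_rot: [-0.062, 2.193, -2.193]
force: [0.1, 1.2, 0.0]
width: 0.115
time: 11.65
ee_pos: [0.6146, -0.0885, 0.0603]
tcp_rot: [-0.062, 2.193, -2.193]
force: [0.5, -0.1, -0.0]
width: 0.115
t 11.65 tcp [ 0.6146 -0.0885  0.0603] F [ 0.5 -0.1 -0. ] w 0.115 q [ 0.24  0.67 -0.21  1.78  0.2   0.71 -1.59]
tool d [ 0.0012  0.0028 -0.0009] rows 1 frac5 [ 0.0012  0.0028 -0.0009] rot [-0.   -0.07 -0.01]
```

```bash
for i in 1 2 3; do python3 -m pendant '[[[-1,0,0.001,0,0,0,0],[-1,0,0.001,0,0,0,0]]]' | grep -E "force|ee_pos"; done
```

```text
ee_pos: [0.6145, -0.0885, 0.0592]
force: [-0.4, -0.2, 0.6]
ee_pos: [0.6145, -0.0884, 0.0581]
force: [-0.1, -0.4, 0.1]
ee_pos: [0.6149, -0.0884, 0.0575]
force: [-0.3, 0.4, 0.8]
```

```bash
python3 -m pendant '[[[-1,0,0.001,0,0,0,0],[-1,0,0.001,0,0,0,0]]]' | grep -E "force|ee_pos"
python3 -m pendant '[[[-0.7,0,0,0,0,0,0],[-0.5,0,0,0,0,0,0],[-0.3,0,0,0,0,0,0],[-0.2,0,0,0,0,0,0]]]'
python3 -m pendant '[[[-0.2,0,-0.03,0,0,0,0],[-0.2,0,-0.06,0,0,0,0],[-0.2,0,-0.1,0,0,0,0],[-0.2,0,-0.1,0,0,0,0]]]'
python3 d.py 0.589 -0.27 0.16
python3 - <<'E'
from h import *
s=ctrl.get_image("scene")
cv2.imwrite("pics/b4.png",cv2.resize(s[210:290,270:370],(750,600),interpolation=2)[:,:,::-1])
E
```

```text
ee_pos: [0.6154, -0.0884, 0.0572]
force: [-0.9, -0.5, 5.7]
time: 12.65
ee_pos: [0.6142, -0.0884, 0.0558]
tcp_rot: [-0.063, 2.193, -2.193]
force: [-0.3, -0.4, 0.0]
width: 0.403
time: 12.98
ee_pos: [0.6189, -0.0885, 0.1636]
tcp_rot: [-0.049, 2.185, -2.189]
force: [1.5, -0.1, -0.1]
width: 0.398
t 12.98 tcp [ 0.6189 -0.0885  0.1636] F [ 1.5 -0.1 -0.1] w 0.398 q [ 0.27  0.53 -0.24  1.73  0.16  0.88 -1.55]
tool d [0.0401 0.0035 0.1795] rows 5 frac5 [0.0401 0.0035 0.1795] rot [-0.11 -0.07 -0.67]
```

View pics/b4.png

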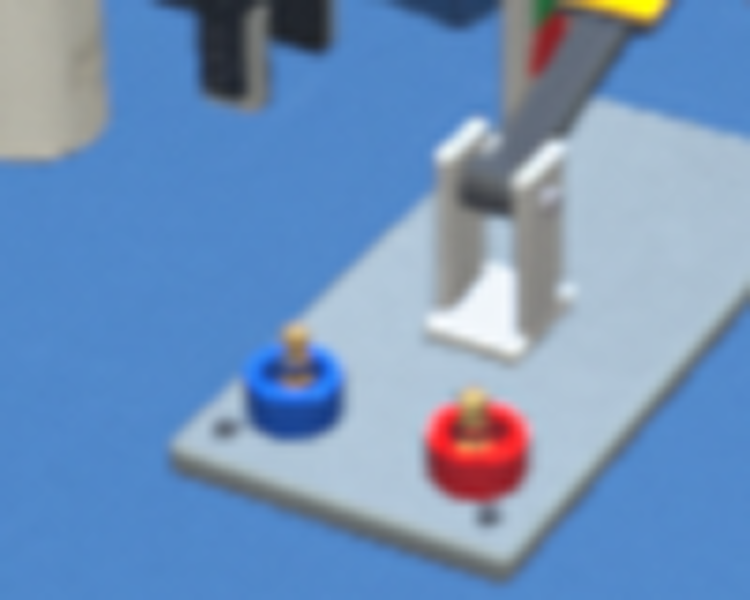

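Both standards stand upright in their own wells, and the lever is still up. I'll shut the jaws and go over the pad.

```bash
python3 -m pendant '[[[-1,0.04,0,0.176,0,0,0],[-1,0.04,0,0.176,0,0,0],[-1,0.04,0,0.176,0,0,0],[-1,0.04,0,0.176,0,0,0],[-1,0.04,0,0.176,0,0,0]]]' 40
python3 -m pendant '[[[-1,0,0,0,0,0,0],[-1,0,0,0,0,0,0]]]'
python3 d.py 0.589 -0.2665 0.145
python3 - <<'E'
from h import *
s=ctrl.get_image("scene");t=ctrl.get_image("top")
c=np.zeros((600,800,3),np.uint8)
c[:,:500]=cv2.resize(s[165:285,290:390],(500,600),interpolation=2);c[:300,500:]=cv2.resize(t[195:270,355:430],(300,300),interpolation=2)
cv2.imwrite("pics/p1.png",c[:,:,::-1])
E
```

```text
time: 13.45
ee_pos: [0.5812, -0.2749, 0.1548]
tcp_rot: [-0.056, 2.195, -2.203]
force: [-1.6, -0.7, -1.1]
width: 0.006
time: 13.62
ee_pos: [0.5835, -0.2671, 0.155]
tcp_rot: [-0.061, 2.196, -2.194]
force: [0.6, -0.0, 0.3]
width: 0.001
t 13.62 tcp [ 0.5835 -0.2671  0.155 ] F [ 0.6 -0.   0.3] w 0.001 q [ 0.53  0.57 -0.21  1.69  0.14  0.9  -1.25]
tool d [-0.0055  0.0099 -0.0003] rows 1 frac5 [-0.0055  0.0099 -0.0003] rot [ 0.06 -0.21  0.1 ]
```

View pics/p1.png

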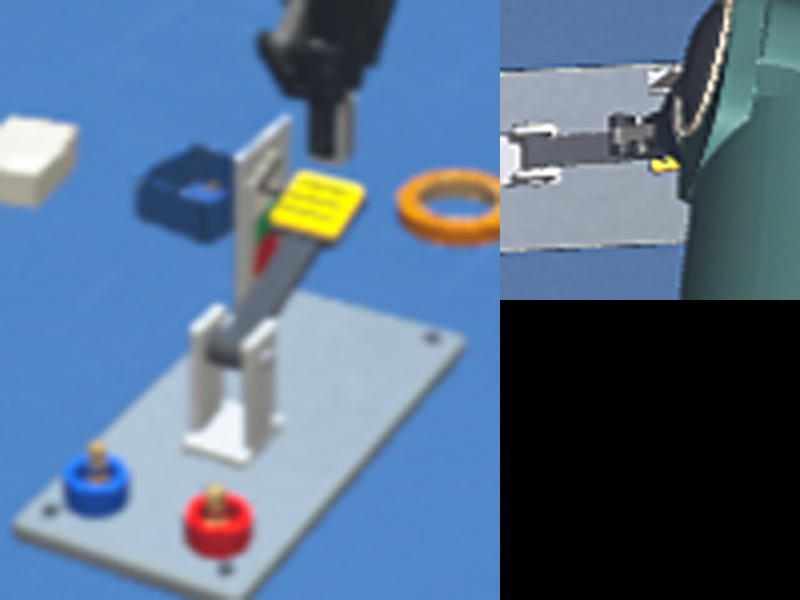

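```bash
python3 -m pendant '[[[-1,-0.005,0.005,0,0,0,0],[-1,-0.005,0.012,0,0,0,0],[-1,-0.005,0.016,0,0,0,0],[-1,-0.005,0.016,0,0,0,0]]]' 
for i in 1 2 3; do python3 -m pendant '[[[-1,0,0.002,0,0,0,0],[-1,0,0.002,0,0,0,0]]]' | grep -E "force|ee_pos"; done
python3 d.py 0.589 -0.2665 0.105
```

```text
time: 14.05
ee_pos: [0.589, -0.2648, 0.1385]
tcp_rot: [-0.066, 2.195, -2.192]
force: [-1.0, 0.1, 0.2]
width: 0.003
ee_pos: [0.5894, -0.2659, 0.1378]
force: [-0.2, -0.3, -0.2]
ee_pos: [0.5895, -0.2662, 0.1361]
force: [0.9, 0.1, -0.0]
ee_pos: [0.5897, -0.2663, 0.1343]
force: [0.9, -1.3, 0.3]
t 14.55 tcp [ 0.5897 -0.2663  0.1343] F [ 0.9 -1.3  0.3] w 0.001 q [ 0.52  0.6  -0.2   1.69  0.15  0.87 -1.26]
tool d [0.0007 0.0293 0.0002] rows 1 frac5 [0.0007 0.0293 0.0002] rot [-0.02 -0.08 -0.02]
```

```bash
for i in 1 2 3 4; do python3 -m pendant '[[[-1,0,0.002,0,0,0,0],[-1,0,0.004,0,0,0,0],[-1,0,0.004,0,0,0,0]]]' | grep -E "force|ee_pos"; done
python3 d.py 0.589 -0.2665 0.105
```

```text
ee_pos: [0.5898, -0.2669, 0.1305]
force: [-0.0, -1.0, 4.1]
ee_pos: [0.5899, -0.2665, 0.1263]
force: [0.2, -2.6, 3.8]
ee_pos: [0.5899, -0.2666, 0.1223]
force: [0.4, -1.2, 5.4]
ee_pos: [0.5899, -0.2668, 0.1185]
force: [0.6, -1.7, 5.9]
t 15.55 tcp [ 0.5899 -0.2668  0.1185] F [ 0.6 -1.7  5.9] w 0.002 q [ 0.52  0.62 -0.2   1.69  0.16  0.84 -1.27]
tool d [ 0.0009  0.0135 -0.0004] rows 1 frac5 [ 0.0009  0.0135 -0.0004] rot [-0.06 -0.09 -0.06]
```

```bash
for i in 1 2; do python3 -m pendant '[[[-1,0,0.002,0,0,0,0],[-1,0,0.004,0,0,0,0],[-1,0,0.005,0,0,0,0],[-1,0,0.005,0,0,0,0]]]' | grep -E "force|ee_pos"; done
python3 -m pendant '[[[-1,0,0.001,0,0,0,0],[-1,0,0.002,0,0,0,0],[-1,0,0.002,0,0,0,0],[-1,0,0.002,0,0,0,0]]]'
python3 d.py 0.589 -0.2665 0.105
python3 - <<'E'
from h import *
s=ctrl.get_image("scene")
cv2.imwrite("pics/p2.png",cv2.resize(s[175:285,290:390],(545,600),interpolation=2)[:,:,::-1])
cv2.imwrite("pics/p3.png",cv2.resize(s[185:240,325:375],(545,600),interpolation=2)[:,:,::-1])
E
```

```text
ee_pos: [0.59, -0.2678, 0.114]
force: [0.0, -3.9, 7.0]
ee_pos: [0.5901, -0.2683, 0.1093]
force: [-0.1, -5.1, 7.3]
time: 16.55
ee_pos: [0.5901, -0.2686, 0.1075]
tcp_rot: [-0.058, 2.189, -2.196]
force: [-0.4, -5.2, 7.6]
width: 0.003
t 16.55 tcp [ 0.5901 -0.2686  0.1075] F [-0.4 -5.2  7.6] w 0.003 q [ 0.52  0.64 -0.2   1.7   0.16  0.82 -1.27]
tool d [ 0.001   0.0025 -0.0022] rows 1 frac5 [ 0.001   0.0025 -0.0022] rot [-0.2  -0.14 -0.11]
```

View pics/p2.png

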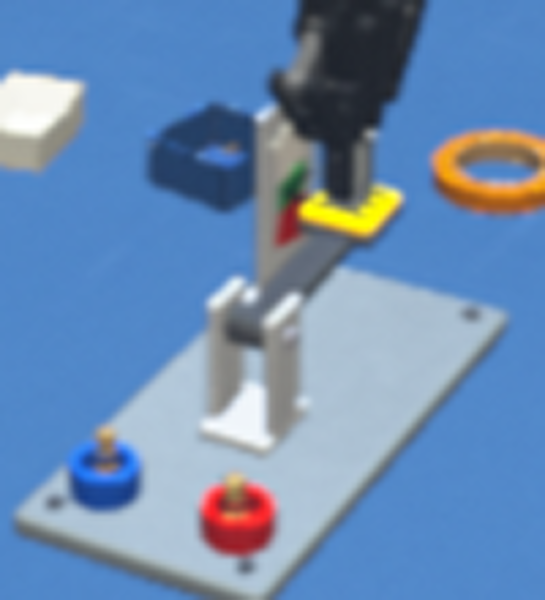

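View pics/p3.png

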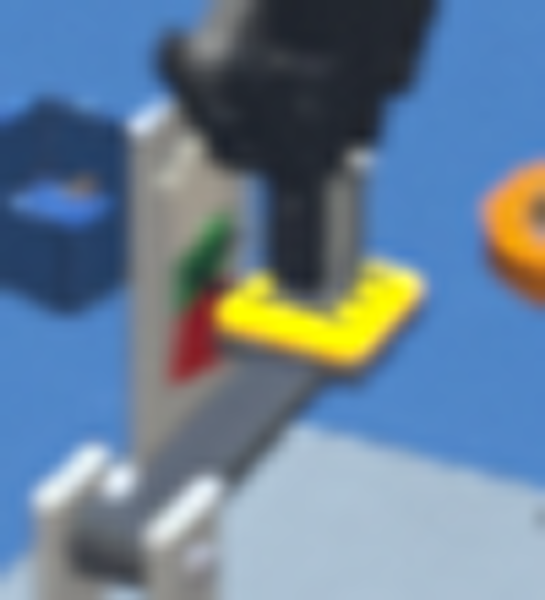

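```bash
python3 -m pendant '[[[-1,0,0.001,0,0,0,0],[-1,0,0.001,0,0,0,0],[-1,0,0.001,0,0,0,0],[-1,0,0.001,0,0,0,0],[-1,0,0.001,0,0,0,0]]]' | grep -E "force|ee_pos"
for i in 1 2; do python3 -m pendant '[[[-1,0,0,0,0,0,0],[-1,0,0,0,0,0,0],[-1,0,0,0,0,0,0],[-1,0,0,0,0,0,0],[-1,0,0,0,0,0,0]]]' | grep -E "force|ee_pos";done
python3 - <<'E'
from h import *
s=ctrl.get_image("scene")
print(ctrl.sense()["time"])
cv2.imwrite("pics/p4.png",cv2.resize(s[190:230,335:365],(450,600),interpolation=2)[:,:,::-1])
# predicted pointer/pad pos check: pad far/near front corner for angles
c=np.array([.5845,-.1895,0]);y=np.radians(3.3);M=np.array([[np.cos(y),-np.sin(y),0],[np.sin(y),np.cos(y),0],[0,0,1]])
for a in(.15,.2,.25,.27,.3,.34,.4):
    th=.428-a;p=np.array([0,.020-.101*np.cos(th),.070+.101*np.sin(th)]);t=.30-a
    # pad top corners
    out=[]
    for sx in(-.019,.019):
        for sy in(.019,-.019):
            q=p+[sx,sy*np.cos(t),-sy*np.sin(t)]
            out.append(((proj("scene",c+M@q)-[325,185])*10.9).round(0))
    print(a,*out)
E
```

```text
ee_pos: [0.5901, -0.2687, 0.1066]
force: [-0.1, -6.0, 8.6]
ee_pos: [0.5901, -0.2687, 0.1066]
force: [-0.8, -5.2, 9.1]
ee_pos: [0.5901, -0.2687, 0.1066]
force: [-0.4, -6.3, 8.1]
17.9
0.15 [340. 314.] [408. 226.] [200. 278.] [269. 192.]
0.2 [342. 326.] [410. 245.] [202. 290.] [271. 210.]
0.25 [343. 339.] [411. 264.] [203. 302.] [273. 229.]
0.27 [344. 344.] [411. 271.] [204. 307.] [273. 237.]
0.3 [344. 352.] [412. 283.] [204. 315.] [274. 248.]
0.34 [345. 363.] [412. 299.] [205. 326.] [274. 264.]
0.4 [345. 379.] [411. 324.] [206. 342.] [274. 289.]
```

View pics/p4.png

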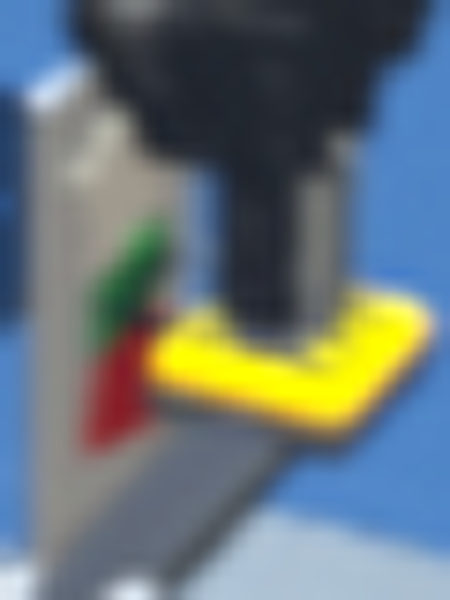

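The pointer sits in the green at about (120,285) in this crop, the pose is still, and both standards stood in their wells in the last wide view. Handing in.

```bash
python3 -c "
from plant import ctrl
s=ctrl.sense();print(s['time'],s['ee_pos'],s['force']);print(ctrl.finish_job())"
```

```text
17.9 [ 0.59010098 -0.26872439  0.10661749] [-0.38433701 -5.59458779  8.92890966]
the job is handed in; nothing more can be done
None
```

I stood the red-banded standard in the red well and the blue-banded one in the blue well and let go of both. I then pressed the yellow lever with the shut fingertips and handed the job in at 17.9 s, still holding it.

**Standards:** in the last wide picture both stood upright and centred in their wells, with the fingers well clear of them. I never touched the black-banded standard or the other things on the bench. I did not take a final picture of them all.

**Lever:** the pointer is in the green band. From the fingertip height (about 88 mm) and the pad's position in the picture, I put the lever at about 0.25–0.26 rad. It is an estimate because the lever's angle cannot be read directly. The measured upward force is 8–9 N, close to the 8 N expected at 0.27 rad, and the pose did not move over the last 0.8 s.

**Disagreements in the checks:**
- The two cameras differed by 2–3 mm in x, so I used averages.
- While pressing there is also a sideways force of about 5–6 N on the fingers, probably friction on the tilting pad. It stayed about steady and nothing slid.

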